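# Stop the press, recover the fallen pump body, reset the stop

### The arm

A 6-joint arm with a two-finger parallel gripper is mounted at the origin on the work surface. World frame = base frame: x ahead of the robot, y to its left, z up, the work surface at z = 0. Lengths are in mm, angles in rad, forces in N, time in s.
With the tool pointing down it reaches from about 200 to 875 mm from the base axis. Payload 3.4 kg.
Tool frame: the origin (TCP) lies at the very end of the fingers, on their centre line; the grasp point (between the pads) lies ctrl.grip_point_offset behind it (ctrl.grip_point_offset is the distance from the TCP to the grasp point, in mm); z points along the fingers, y is the line along which they close (so a half turn about z gives the same grasp; the last joint's range is limited). The gripper opens to 94 mm and grips with 3 to 60 N. Pads are 16 mm wide; open, the fingers measure 119 mm over their backs; the gripper's body (75 mm by 177 mm) begins 78 mm behind the grasp point.
Start: joints at [-0.121, 0.276, 1.505, -0, 1.361, -0.121], TCP at [575.035, -0.01, 205.493] pointing down, gripper open.
Joint ranges: [-2.89, 2.89], [-0.75, 2.08], [0.22, 2.7], [-1.18, 4.32], [0.11, 2.71], [-2.7, 2.7]. Speed limits (rad/s): [2.57, 2.57, 3.14, 3.14, 3.14, 3.14].

### API

Orientations are given as a unit quaternion [w, x, y, z].
In Python, from plant import ctrl, optics, finder gives the robot as it stands.
- The arm moves only by the shell command python3 -m crank 'ROWS' [OPENING] [FORCE]. ROWS is text: rows parted by semicolons, each of 6 numbers parted by spaces: the shift along the tool's x, y, z normalised to -1 to 1, where 1 is 250 mm, then the turn, a rotation vector about the tool's x, y, z normalised to -1 to 1, where 1 is 180 degrees. In form: x y z ax ay az; .... A call has 1 to 8 rows; each row is the pose to reach, as a shift and turn from the pose commanded when the call began, along the tool's axes at that moment, turning the shorter way round; what a row does not reach only later rows make up. A row lasts 1/12 s, in which the tool goes at most 41.7 mm and 7.16 degrees, less where a joint would pass 70% of its speed; a pose out of reach is approached as far as the arm can. A call with a number of a shift or a turn outside -1 to 1 is refused whole. A call with a gripper value outside its range is refused whole. OPENING is the opening, from -1 (shut) to 1 (fully open), set as the call begins (- or left out, the last holds). The fingers move at their own pace and stop on an object; FORCE is the grip in N (left out, the last holds). Time passes only in rows, so rows that repeat a pose let the fingers close. It gives the time, the measured TCP pose, the force, the opening and the grip force at its end, in the units of the state.
- ctrl.observe(): the state, without advancing time (a new reading comes with each control period).
- optics.camera(name): name is "scene" or "side" or "wrist"; returns a dict with "pixels" (400x640x3 uint8, blue, green, red), "z_map" (400x640 float32, mm along the optical axis (not along the pixel's ray), 0 where there is no reading), "mtx" (3x3 intrinsics, pixels), "dist_coeffs" ([k1, k2, p1, p2, k3] as OpenCV has them; the pictures are not rectified), "rvec" (rotation vector, rad) and "tvec" (3), from world to camera coordinates, as OpenCV has them. Camera axes: x right, y down, z forward; pixel columns grow to the right and rows downward; lengths in mm; the calibration is good to about 2 mm. A picture is of the moment at which its call begins.
- ctrl.sign_off(): hands the job in; it is judged then, once.
Trained networks look in a picture, given as the dict that the camera call returned (one of the last four; its "shot" number tells which), for a name from the list of things; names that differ only in an ending like _2 or _b are one class to them, and where a whole thing is asked for, a point or a joint stands for the part that bears it (a point fixed in the world has none). Each returns a list of dicts, best first, with "conf" (0 to 1); they miss things now and then, are a little off and sometimes report something else, mostly with a low value. They report only what shows in the picture. A call takes as long as a camera call. They do not tell look-alikes from the thing itself.
- finder.regions_of(name, picture): "region" (400x640 bool, what is visible of it) and "rect" ([centre column, centre row, width, height] in pixels, round what is visible of it).
The state is a dict: "time_s": time; "qpos": joint angles; "dq": joint speeds; "tau": joint torques, N m; "position": TCP position; "orientation": TCP orientation; "contact_force": force on the tool from outside, world axes, zero at the start; "torque": the same for the moment, N m; "finger_gap": finger opening in mm; "finger_force": force on a finger pad.
Only numpy, scipy, OpenCV 4.12 (cv2) and the standard library are available. Lean on these libraries where they do the work, as an engineer would, in place of code of your own. Each camera call takes 0.05 s, during which the arm holds its last target. There are 200 camera calls.

### The job

A pump body has fallen off the press shuttle: first press the red mushroom stop until it latches down and let go of it. Then stand the fallen pump body upright on the open bench and let go, take it again by its neck from above and set it upright and square, wholly on the brass pad between the guide posts, without dropping it; last, with the body released there, twist the mushroom clockwise until it pops up. Do not touch the body while the stop is up, and leave the jar, the tin and the wrench where they are.

Things in the scene. Friction and masses are not known exactly. Their poses are not given: they have to be found in the camera images.
- stop_box: yellow emergency-stop box, 90 x 90 mm, 60 mm high, fixed to the bench at any side; origin at the centre of its underside, z up. On it a red round mushroom head, 54 mm across and 22 mm thick, its underside 20 mm above the box when up; a black collar 40 mm across rises 11 mm from the box under it
- stop_top (a point): centre of the mushroom head's flat top, 102 mm above the bench when up; it moves with the head
- stop_press (a joint): how far the mushroom is down, m: 0 up, 0.010 bottom stop. Pushed almost to the bottom stop (beyond about 0.0085; takes about 10 N) it latches and then rests near 0.0075
- stop_twist (a joint): turn of the mushroom head, rad, 0 at rest, growing clockwise seen from above to a stop at 1.4; a weak spring turns it slowly back. Latched down, it is freed when turned to about 0.9 or more (turn 1.2 to be sure) and then springs up once the grip lets it
- shuttle: press shuttle fixed to the bench: dark steel plate 190 x 190 x 20 mm with four upright steel guide posts 22 mm across at x, y = +-70 mm from its middle, their tops 140 mm above the bench, and a square brass pad 70 x 70 mm in the middle, 8 mm above the plate; origin at the centre of its underside, x and y along its sides
- pad (a point): centre of the brass pad's top face, 28 mm above the bench, axes as the shuttle's
- pump: fallen pump body, 130 mm long, 0.3 to 0.6 kg: blue painted block 50 x 50 x 90 mm long with a black round neck, 36 mm across and 40 mm long, on its top end. Origin at the centre of the foot face (the end away from the neck); z runs from foot to neck (neck from z = 90 to 130 mm), x and y square to the block's sides. Mass centre near z = 55 mm. It starts lying on a side of the block on the bench
- jar: amber jar with blue lid, 60 mm across, 80 mm tall, standing; origin at the centre of its underside; leave alone
- tin: green and steel tin, 64 mm across, 85 mm tall, standing; origin at the centre of its underside; leave alone
- wrench: steel wrench 160 mm long lying flat on the bench, along its x axis; leave alone
Mind the look-alikes: they are no part of the job. What is meant by the pump is not brown or purple, and is the smaller of those in its own colour.

How it is judged (in metres and radians):
On the way, in this order (a step that is already met when the one before it is completed fails the run):
1. the mushroom stop is latched down and let go (value of joint stop_press above 0.006 m and contact force between the fingers and stop_box below 0.3 N), for 0.2 s.
2. the pump body stands upright and released on the open bench, with the stop still latched (value of joint stop_press above 0.006 m and angle between pump's own z axis and vertical below 0.1 rad and contact force between the fingers and pump below 0.3 N and height (world z) of pump below 0.006 m and linear speed of pump below 0.02 m/s), for 0.2 s.
3. the pump body stands upright and square on the pad, released, with the stop still latched (value of joint stop_press above 0.006 m and angle between pump's own z axis and vertical below 0.1 rad and horizontal distance between pump and pad below 0.012 m and z of pump in the frame of pad between -0.004 and 0.004 m and (angle between the x axis of pump and the x axis of pad, either way round below 0.2 rad or angle between the x axis of pump and the y axis of pad, either way round below 0.2 rad) and linear speed of pump below 0.02 m/s and contact force between the fingers and pump below 0.3 N), for 0.2 s.
At the end, for the whole second after the job is handed in: The mushroom is up again (within 2 mm) and the pump body stands on the pad, released and at rest: upright within 0.1 rad, its foot on the pad (within 4 mm in height) and within 12 mm of the pad's centre, its sides parallel to the pad's within 0.2 rad (any quarter turn) (value of joint stop_press below 0.002 m and angle between pump's own z axis and vertical below 0.1 rad and horizontal distance between pump and pad below 0.012 m and z of pump in the frame of pad between -0.004 and 0.004 m and (angle between the x axis of pump and the x axis of pad, either way round below 0.2 rad or angle between the x axis of pump and the y axis of pad, either way round below 0.2 rad) and linear speed of pump below 0.02 m/s and contact force between the fingers and pump below 0.3 N); the robot touches nothing.
It fails at once if the pump body is handled while the stop is up (value of joint stop_press below 0.004 m and contact force between the fingers and pump above 1 N).
It fails at once if the pump body is dropped (moves faster than 0.45 m/s out of the fingers) (linear speed of pump above 0.45 m/s and contact force between the fingers and pump below 0.05 N).
It fails at once if the jar, the tin or the wrench is shifted by more than 25 mm or the jar or tin knocked over (distance of any of jar, tin, wrench from where it was at the start of the episode above 0.025 m or angle between any of jar, tin's own z axis and vertical above 0.3 rad).
It also fails if it takes over 72 s, if anything falls off the work surface, if the arm or the gripper's body presses on something with over 40 N, if the wrist force passes 120 N, or if a joint passes its speed limit or range.

## Working session

There is one attempt and no reset: what is moved stays moved. The work goes in short steps, Python scripts to look and compute and a shell command to move; the robot and the scene stay as the last step left them, time stands still between calls to the robot, and variables do not carry over. Pictures are saved under pics/ and viewed, at most 10 in all, crops included, and the job is handed in when it is done.

```bash
ls; mkdir -p pics; cat > h.py <<'E'
import numpy as np, cv2
from scipy.spatial.transform import Rotation as R
from plant import ctrl, optics, finder
def cloud(p):
    K=np.array(p["mtx"],float);z=np.array(p["z_map"],float);h,w=z.shape
    u,v=np.meshgrid(np.arange(w),np.arange(h))
    n=cv2.undistortPoints(np.stack([u,v],-1).reshape(-1,1,2).astype(np.float64),K,np.array(p["dist_coeffs"],float)).reshape(h,w,2)
    c=np.dstack([n[...,0]*z,n[...,1]*z,z])
    Rm=cv2.Rodrigues(np.array(p["rvec"],float))[0]
    x=(c-np.array(p["tvec"],float).ravel())@Rm
    x[z==0]=np.nan
    return x
def toolrot():
    s=ctrl.observe(); w,x,y,z=s["orientation"]; return R.from_quat([x,y,z,w]),np.array(s["position"])
def plan(target,Rt=None):
    "shift+turn in row units to reach TCP target (world mm) with rotation Rt"
    r,p=toolrot(); d=r.inv().apply(np.array(target)-p)/250
    t=(r.inv()*Rt).as_rotvec()/np.pi if Rt is not None else np.zeros(3)
    print(np.round(d,4),np.round(t,4)); return d,t
E
python3 - <<'E'
from h import *
for n in ("scene","side"):
    p=optics.camera(n);X=cloud(p);cv2.imwrite(f"pics/{n}1.png",p["pixels"])
    for name in ("pump","stop_box","stop_top","shuttle","jar","tin","wrench"):
        for r in finder.regions_of(name,p)[:5]:
            m=r["region"]&np.isfinite(X[...,2])
            if m.sum()<5: continue
            q=X[m];print(n,name,round(r["conf"],2),np.round(r["rect"]),np.round(np.median(q,0)),"z98",round(np.percentile(q[:,2],98)),"bgr",np.median(p["pixels"][m],0),m.sum())
s=ctrl.observe();print(s,ctrl.grip_point_offset)
E
```

```text
pics
scene pump 0.89 [238. 173.  40.  63.] [ 374. -161.   71.] z98 76 bgr [145.  81.  38.] 1539
scene pump 0.85 [350. 117.  25.  47.] [342. 224.  70.] z98 75 bgr [ 29.  60. 102.] 828
scene pump 0.59 [274. 262.  54.  42.] [ 643. -171.   48.] z98 53 bgr [149.  54. 114.] 1123
scene pump 0.56 [310. 201.  48.  32.] [534. -26.  48.] z98 53 bgr [86. 48. 24.] 935
scene pump 0.44 [208. 258.  50.  42.] [ 568. -314.   60.] z98 104 bgr [ 20. 109. 171.] 1591
scene stop_box 0.67 [208. 255.  49.  46.] [ 568. -314.   60.] z98 104 bgr [ 20. 109. 171.] 1588
scene stop_top 0.72 [201. 245.  26.  26.] [ 553. -316.  101.] z98 105 bgr [ 24.  33. 174.] 397
scene stop_top 0.22 [336. 289.  29.  35.] [789. -81.  84.] z98 88 bgr [187. 183. 180.] 724
scene shuttle 0.87 [416. 150.  90.  92.] [528. 332.  22.] z98 140 bgr [72. 69. 67.] 3977
scene jar 0.93 [383. 260.  28.  38.] [775.  66.  77.] z98 83 bgr [155.   87.5  57. ] 674
scene tin 0.62 [334. 290.  24.  35.] [788. -81.  84.] z98 88 bgr [186. 183. 180.] 753
scene tin 0.5 [383. 258.  26.  31.] [775.  66.  78.] z98 83 bgr [172.5  87.   38. ] 590
scene tin 0.41 [
[... 1155 characters left out ...]
1.20971421e-01,  2.75860782e-01,  1.50490033e+00, -2.30662950e-05,
        1.36070449e+00, -1.21012750e-01]), 'dq': array([ 1.08208438e-03,  1.29047323e-03, -3.08408280e-05,  5.52326500e-04,
        1.39601300e-03,  1.69060903e-04]), 'tau': array([-1.89033376e-04, -4.04400086e+01, -2.37489009e+01,  6.97791134e-02,
        2.46415590e-02, -6.90656332e-08]), 'position': array([ 5.75029534e+02, -1.41667091e-03,  2.05515268e+02]), 'orientation': array([5.69704094e-05, 7.07090467e-01, 7.07123092e-01, 3.02912275e-05]), 'contact_force': array([-0.43076989, -0.58362424,  0.09839178]), 'torque': array([-0.0359067 ,  0.02396227,  0.05271247]), 'finger_force': 0.0, 'finger_gap': 94.03488134774634} 18.8
```

```bash
python3 - <<'E'
import cv2
p=cv2.imread("pics/scene1.png");cv2.imwrite("pics/crop1.png",cv2.resize(p[70:330,160:480],None,fx=2.3,fy=2.3,interpolation=cv2.INTER_CUBIC))
p=cv2.imread("pics/side1.png");cv2.imwrite("pics/crop2.png",cv2.resize(p[180:290,290:520],None,fx=3.4,fy=3.4,interpolation=cv2.INTER_CUBIC))
E
```

```text
(no output)
```

View pics/crop1.png

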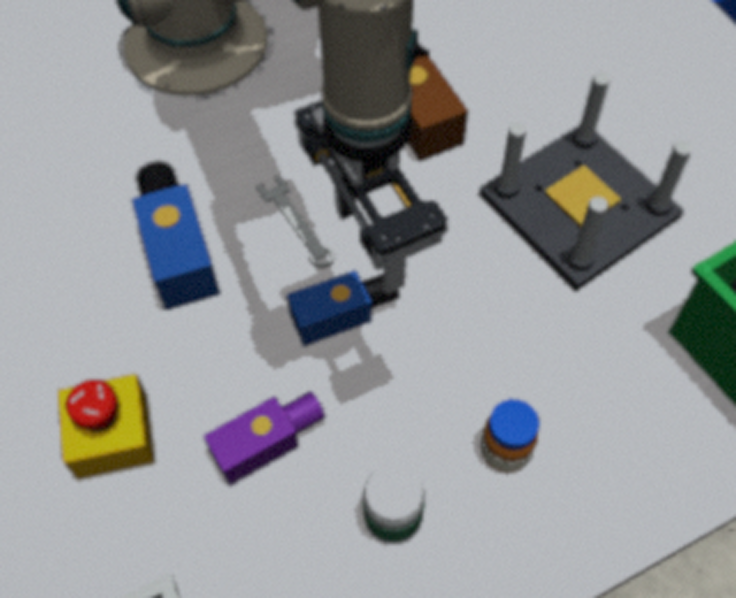

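View pics/crop2.png

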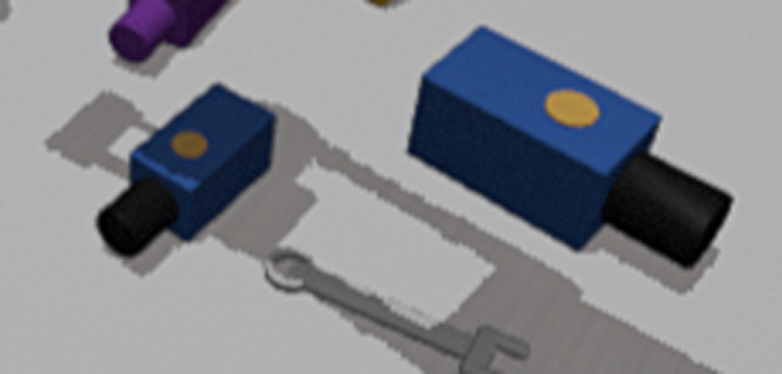

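Candidates: large blue block (scene 238,173), small blue (310,201), brown (350,117), purple (274,262). The pump is the small blue one (50 mm high, against 72 mm for the other blue); its neck points to +y, under the gripper. The stop is at (208,255) and the shuttle at (416,150).

```bash
cat > meas.py <<'E'
from h import *
def rect(q,n):
    r=cv2.minAreaRect(q[:,:2].astype(np.float32)*1.0);b=cv2.boxPoints(r);e=b[1]-b[0];print(n,"c",np.round(r[0],1),"size",np.round(r[1],1),"edge deg",round(np.degrees(np.arctan2(e[1],e[0])),1),"med",np.round(np.median(q,0),1),len(q))
def go(cams=("scene","side"),what="shp"):
  for n in cams:
    p=optics.camera(n);X=cloud(p);B,G,Rr=[p["pixels"][...,i].astype(int) for i in range(3)]
    x,y,z=X[...,0],X[...,1],X[...,2]
    near=lambda cx,cy,r:(np.hypot(x-cx,y-cy)<r)
    if "h" in what:
        q=X[near(555,-316,60)&(z>86)&(Rr>1.8*G)];c,r=cv2.minEnclosingCircle(q[:,:2].astype(np.float32));rect(q,n+" head");print("  circle",np.round(c,1),round(r,1))
        rect(X[near(555,-316,90)&(z>52)&(z<66)&(Rr>1.6*B)],n+" box")
    if "p" in what:
        rect(X[near(534,-26,90)&(z>42)&(z<58)&(B>1.4*Rr)],n+" pumptop")
        rect(X[near(534,-26,130)&(z>28)&(z<48)&(B<60)&(abs(B-Rr)<25)],n+" neck")
    if "s" in what:
        rect(X[near(528,332,150)&(z>14)&(z<26)],n+" plate")
        rect(X[near(528,332,70)&(z>22)&(z<36)&(Rr>1.5*B)],n+" pad")
        q=X[near(528,332,150)&(z>120)&(z<150)]; _,l,c=cv2.kmeans(q[:,:2].astype(np.float32),4,None,(3,50,.1),5,cv2.KMEANS_PP_CENTERS);print("  posts",np.round(c,1).tolist(),"mean",np.round(c.mean(0),1))
if __name__=="__main__": go()
E
python3 meas.py
```

```text
scene head c [ 551.5 -317. ] size [51.4 50.6] edge deg -57.6 med [ 554.8 -316.3  101.4] 342
  circle [ 550.2 -316.4] 26.8
scene box c [ 549.5 -316.5] size [90.2 91.8] edge deg -13.8 med [ 567.5 -310.6   59.8] 802
scene pumptop c [523.9 -18.4] size [109.7  50.2] edge deg -3.9 med [525.7 -33.4  49.8] 493
scene neck c [528.  -10.4] size [126.3  28.6] edge deg -3.6 med [534.6  32.   39.5] 85
scene plate c [519.9 339.2] size [192.2 195.9] edge deg -80.8 med [526.5 333.1  20.1] 2385
scene pad c [519.4 339.6] size [73.7 76.4] edge deg -80.6 med [515.2 334.9  27.9] 398
  posts [[443.70001220703125, 393.3999938964844], [603.0999755859375, 278.20001220703125], [465.3999938964844, 255.3000030517578], [578.9000244140625, 415.20001220703125]] mean [522.7 335.5]
side head c [ 544.  -311.7] size [47.4 46. ] edge deg -61.4 med [ 540.9 -302.9  100.9] 229
  circle [ 543.5 -311.6] 25.1
side box c [ 544. -314.] size [87.  88.3] edge deg -14.0 med [ 529.5 -296.7   59.9] 539
side pumptop c [518.  -23.7] size [91.5 48.9] edge deg -5.1 med [514.1 -24.8  50.2] 646
side neck c [568.6 -30.4] size [ 50.  214.7] edge deg -57.1 med [519.9  39.7  39.1] 299
side plate c [517.9 339.7] size [192.4 190.3] edge deg -80.5 med [526.9 332.1  19.5] 7827
side pad c [516.8 339.2] size [71.5 70.3] edge deg -80.4 med [516.4 340.2  27.3] 1774
  posts [[593.7999877929688, 283.8999938964844], [571.5999755859375, 421.0], [456.8999938964844, 261.6000061035156], [433.8999938964844, 398.0]] mean [514.1 341.1]
```

```bash
python3 -m crank '-1 -0.088 0.2 0 0 0;-1 -0.088 0.2 0 0 0;-1 -0.088 0.2 0 0 0;-1 -0.088 0.2 0 0 0;-1 -0.088 0.2 0 0 0;-1 -0.088 0.2 0 0 0;-1 -0.088 0.2 0 0 0;-1 -0.088 0.2 0 0 0' -1 20; python3 -m crank '-0.262 -0.022 0 0 0 0;-0.262 -0.022 0 0 0 0;-0.262 -0.022 0.1 0 0 0;-0.262 -0.022 0.15 0 0 0;-0.262 -0.022 0.15 0 0 0'; python3 -c "
from h import *
plan([547.5,-315.5,102])"
```

```text
time_s: 1.57
position: [552.3, -252.5, 154.4]
orientation: [-0.001, 0.709, 0.706, -0.0]
contact_force: [1.0, 0.6, -0.0]
finger_gap: 44.1
finger_force: 0.0
time_s: 1.98
position: [546.2, -312.8, 115.4]
orientation: [-0.003, 0.707, 0.707, 0.0]
contact_force: [0.3, -0.2, -1.1]
finger_gap: 10.7
finger_force: 0.0
[-0.011   0.0054  0.0537] [0. 0. 0.]
```

```bash
python3 -m crank '0 0 0 0 0 0;0 0 0.03 0 0 0;0 0 0.04 0 0 0;0 0 0.05 0 0 0;0 0 0.06 0 0 0;0 0 0.07 0 0 0;0 0 0.07 0 0 0'; python3 -m crank '0 0 0.01 0 0 0;0 0 0.02 0 0 0;0 0 0.02 0 0 0'; python3 -m crank '0 0 0.006 0 0 0;0 0 0.006 0 0 0'
```

```text
time_s: 2.57
position: [547.9, -315.4, 100.9]
orientation: [0.0, 0.707, 0.707, 0.0]
contact_force: [0.0, 1.8, 3.4]
finger_gap: 0.4
finger_force: 2.0
time_s: 2.82
position: [548.0, -315.4, 96.3]
orientation: [0.001, 0.707, 0.707, 0.0]
contact_force: [-0.1, 1.1, 5.2]
finger_gap: 0.6
finger_force: 2.6
time_s: 2.98
position: [548.0, -315.4, 94.9]
orientation: [0.001, 0.707, 0.707, 0.0]
contact_force: [-1.0, 2.3, 5.2]
finger_gap: 0.6
finger_force: 2.3
```

```bash
python3 -m crank '0 0 0.008 0 0 0;0 0 0.008 0 0 0'; python3 -m crank '0 0 0.008 0 0 0;0 0 0.008 0 0 0';  python3 -m crank '0 0 0.006 0 0 0;0 0 0.006 0 0 0'
```

```text
time_s: 3.15
position: [548.0, -315.5, 93.0]
orientation: [0.001, 0.707, 0.707, 0.0]
contact_force: [-1.2, 2.0, 5.8]
finger_gap: 0.3
finger_force: 3.5
time_s: 3.32
position: [548.0, -315.5, 92.2]
orientation: [0.001, 0.707, 0.707, 0.0]
contact_force: [-2.0, 2.4, 10.0]
finger_gap: -0.0
finger_force: 5.4
time_s: 3.48
position: [548.2, -315.6, 92.0]
orientation: [0.001, 0.707, 0.707, 0.001]
contact_force: [-2.3, 3.9, 16.0]
finger_gap: 0.6
finger_force: 8.4
```

```bash
python3 -m crank '0 0 -0.04 0 0 0;0 0 -0.3 0 0 0;0 0 -0.45 0 0 0;0 0 -0.45 0 0 0;0 0.1 -0.45 0 0 0;0.3 0.3 -0.45 0 0 0;0.3 0.3 -0.45 0 0 0;0.3 0.3 -0.45 0 0 0' 0.8; python3 - <<'E'
from meas import *
go(what="hp")
print(ctrl.observe()["position"])
E
```

```text
time_s: 4.15
position: [625.6, -235.5, 200.7]
orientation: [-0.001, 0.706, 0.708, 0.002]
contact_force: [-0.1, -0.3, 0.3]
finger_gap: 50.5
finger_force: 0.0
scene head c [ 552.  -316.8] size [50.3 48.6] edge deg -23.0 med [ 553.4 -316.2   94.3] 306
  circle [ 550.6 -317. ] 26.0
scene box c [ 550.1 -317. ] size [90.6 91.2] edge deg -14.1 med [ 571.  -326.4   59.6] 652
scene pumptop c [522.3 -26.1] size [95. 52.] edge deg -3.0 med [524.9 -33.4  49.9] 495
scene neck c [531.4  36.8] size [32.5 26.6] edge deg -8.2 med [534.7  36.6  40.4] 114
side head c [ 543.5 -311. ] size [47.7 41.6] edge deg -50.4 med [ 541.6 -306.6   94.4] 173
  circle [ 543.3 -311. ] 24.4
side box c [ 544.3 -314.1] size [89.8 88.5] edge deg -13.3 med [ 528.9 -295.4   60. ] 517
side pumptop c [518.9 -19. ] size [101.4  50.1] edge deg -4.2 med [514.8 -25.   50.2] 673
side neck c [568.8 -30.4] size [ 50.1 213.5] edge deg -57.1 med [519.4  39.8  38.8] 297
[ 623.32143221 -238.80302363  200.43570444]
```

```bash
cat >> h.py <<'E'
def tilt(deg,yaw=-4.):
    "tool y at yaw deg from world x; tilt>0: fingers point toward -a (foot)"
    c,s=np.cos(np.radians(yaw)),np.sin(np.radians(yaw)); b=np.array([c,s,0]);a=np.array([-s,c,0]);t=np.radians(deg)
    z=-np.sin(t)*a-np.cos(t)*np.array([0,0,1.]); return R.from_matrix(np.stack([np.cross(b,z),b,z],1))
E
python3 - <<'E'
from h import *
Rt=tilt(45);z=Rt.apply([0,0,1]);g=np.array([521.7,-7,28.])
print(g+18.8*z-110*z)
plan(g+18.8*z-110*z,Rt)
E
```

```text
[526.19846514  57.33104858  92.48813844]
[ 1.1858 -0.3842  0.4322] [ 0.009  -0.2499  0.0222]
```

```bash
python3 -m crank '0.9 -0.35 0 0 -0.1 0;0.9 -0.35 0 0 -0.15 0.01;0.9 -0.35 0 0 -0.2 0.02;0.9 -0.35 0 0.009 -0.25 0.022;0.9 -0.35 0 0.009 -0.25 0.022;0.9 -0.35 0 0.009 -0.25 0.022;0.9 -0.35 0 0.009 -0.25 0.022;0.9 -0.35 0 0.009 -0.25 0.022' 0.8; python3 - <<'E'
from h import *
Rt=tilt(45);z=Rt.apply([0,0,1]);g=np.array([521.7,-7,28.])
plan(g+18.8*z-110*z,Rt)
plan(g+18.8*z,Rt)
print(ctrl.observe()["qpos"])
E
```

```text
time_s: 4.92
position: [534.4, -11.9, 198.3]
orientation: [0.261, 0.673, 0.632, -0.282]
contact_force: [-0.3, 0.1, -0.0]
finger_gap: 84.3
finger_force: 0.0
[ 0.4936 -0.0484  0.104 ] [-0.0001  0.0011  0.0024]
[ 0.4951 -0.0483  0.544 ] [-0.0001  0.0011  0.0024]
[ 0.33205972  0.42083219  1.60171304 -0.7127824   1.51290963  0.58523105]
```

```bash
python3 -m crank '0.3 -0.03 0 0 0 0;0.494 -0.048 0.1 0 0 0;0.494 -0.048 0.1 0 0.001 0.002;0.494 -0.048 0.1 0 0.001 0.002;0.494 -0.048 0.1 0 0.001 0.002;0.494 -0.048 0.1 0 0.001 0.002' ; python3 - <<'E'
from h import *
Rt=tilt(45);z=Rt.apply([0,0,1]);g=np.array([521.7,-7,28.])
plan(g+18.8*z,Rt)
p=optics.camera("side");cv2.imwrite("pics/pre.png",p["pixels"][120:330,200:520])
E
```

```text
time_s: 5.42
position: [529.4, 52.1, 97.7]
orientation: [0.261, 0.68, 0.626, -0.278]
contact_force: [-0.7, 0.5, 0.7]
finger_gap: 84.6
finger_force: 0.0
[ 0.0278 -0.0134  0.4409] [-0.0008 -0.0006 -0.0037]
```

View pics/pre.png

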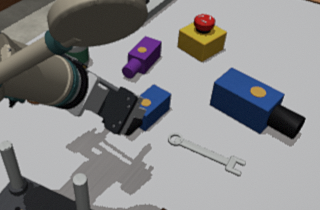

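The side view shows the gripper tilted over the neck end of the small blue block (crop 155,103), with the mushroom down. Advancing to grasp.

```bash
python3 -m crank '0.02 -0.01 0.12 0 0 0;0.01 -0.005 0.25 0 0 0;0.005 -0.003 0.36 0 0 0;0.002 -0.001 0.44 0 0 0;0.002 -0.001 0.44 0 0 0;0.002 -0.001 0.44 0 0 0';python3 - <<'E'
from h import *
Rt=tilt(45);z=Rt.apply([0,0,1]);g=np.array([521.7,-7,28.])
plan(g+18.8*z,Rt);s=ctrl.observe();print(s["position"],s["contact_force"])
E
```

```text
time_s: 5.97
position: [523.0, -23.8, 19.3]
orientation: [0.261, 0.68, 0.626, -0.278]
contact_force: [-0.3, 0.7, -0.4]
finger_gap: 84.7
finger_force: 0.0
[ 0.0222 -0.0102  0.0036] [-0.0007 -0.001  -0.0039]
[523.02928563 -23.75311252  19.28107558] [-0.27422945  0.70446313 -0.37472634]
```

```bash
python3 -m crank '0.02 -0.01 0.0 0 0 0;0.02 -0.01 0.0 0 0 0;0.02 -0.01 0.0 0 0 0' 0.8 45; python3 -m crank '0 0 0 0 0 0;0 0 0 0 0 0;0 0 0 0 0 0;0 0 0 0 0 0;0 0 0 0 0 0;0 0 0 0 0 0;0 0 0 0 0 0;0 0 0 0 0 0' -1 45; python3 - <<'E'
from h import *
r,p=toolrot();gp=p-18.8*r.apply([0,0,1]);print(gp,r.as_matrix().round(3))
print(ctrl.observe()["contact_force"])
E
```

```text
time_s: 6.22
position: [521.1, -17.4, 15.0]
orientation: [0.261, 0.679, 0.627, -0.277]
contact_force: [0.2, 0.3, 0.2]
finger_gap: 84.7
finger_force: 0.0
time_s: 6.88
position: [520.3, -18.4, 14.0]
orientation: [0.261, 0.679, 0.627, -0.278]
contact_force: [0.7, 1.5, 0.9]
finger_gap: 49.9
finger_force: 45.0
[521.2067816   -5.17060216  27.37442403] [[ 0.058  0.997 -0.051]
 [ 0.707 -0.077 -0.703]
 [-0.705  0.005 -0.709]]
[0.71666587 1.53261539 0.90663599]
```

```bash
python3 -m crank '-0.05 0 -0.05 0 0 0;-0.1 0 -0.1 0 0 0;-0.15 0 -0.15 0 0 0;-0.2 0 -0.2 0 0 0;-0.2 0 -0.2 0 0 0;-0.2 0 -0.2 0 0 0'; python3 -m crank '0 0 0 0 0.03 0;0 0 0 0 0.065 0;0 0 0 0 0.1 0;0 0 0 0 0.135 0;0 0 0 0 0.17 0;0 0 0 0 0.205 0;0 0 0 0 0.25 0;0 0 0 0 0.25 0';python3 -m crank '0 0 0 0 0.03 0;0 0 0 0 0.065 0;0 0 0 0 0.1 0;0 0 0 0 0.135 0;0 0 0 0 0.17 0;0 0 0 0 0.205 0;0 0 0 0 0.25 0;0 0 0 0 0.25 0'; python3 -m crank '0 0 0 0 0 0;0 0 0 0 0 0';python3 - <<'E'
from h import *
plan([0,0,0],tilt(-45))
print(toolrot()[0].inv().apply([0,0,-1]).round(3),ctrl.observe()["qpos"])
p=optics.camera("side");cv2.imwrite("pics/rot.png",p["pixels"][120:330,200:520])
E
```

```text
time_s: 7.38
position: [519.9, -17.9, 83.9]
orientation: [0.26, 0.68, 0.627, -0.277]
contact_force: [-1.4, -0.1, -5.5]
finger_gap: 49.9
finger_force: 45.0
time_s: 8.05
position: [518.4, -22.8, 83.7]
orientation: [-0.0, 0.736, 0.677, 0.002]
contact_force: [-0.4, -0.7, -4.8]
finger_gap: 49.9
finger_force: 45.0
time_s: 8.72
position: [518.0, -21.4, 79.3]
orientation: [-0.262, 0.679, 0.625, 0.281]
contact_force: [-0.0, -0.8, -5.8]
finger_gap: 49.6
finger_force: 45.0
time_s: 8.88
position: [518.9, -17.9, 83.6]
orientation: [-0.26, 0.677, 0.628, 0.281]
contact_force: [0.3, 0.3, -4.5]
finger_gap: 49.9
finger_force: 45.0
[-0.2961 -2.0754  0.1741] [ 0.0016 -0.0002 -0.0012]
[-0.708 -0.001  0.707] [-0.6529582   0.50335168  1.80892181  0.64947104  1.37659569 -0.89021844]
```

View pics/rot.png

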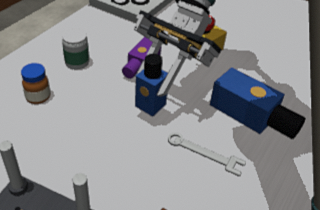

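Pump is upright in the grip (crop 152,85), clear of everything. Lowering.

```bash
python3 -m crank '-0.02 0 0.02 0 0 0;-0.04 0 0.04 0 0 0;-0.06 0 0.06 0 0 0;-0.08 0 0.08 0 0 0;-0.08 0 0.08 0 0 0;-0.08 0 0.08 0 0 0'; python3 -m crank '-0.006 0 0.006 0 0 0;-0.006 0 0.006 0 0 0;-0.006 0 0.006 0 0 0'; python3 - <<'E'
from h import *
for n in ("scene","side"):
    p=optics.camera(n);X=cloud(p);B,G,Rr=[p["pixels"][...,i].astype(int) for i in range(3)]
    m=(np.hypot(X[...,0]-519,X[...,1]+5)<60)&(X[...,2]<142)&(X[...,2]>122)&(abs(B-Rr)<25)&(B<70);print(n,m.sum(),np.round(np.median(X[m],0),1))
    m=(np.hypot(X[...,0]-519,X[...,1]+5)<60)&(X[...,2]<120)&(B>1.4*Rr);print(np.percentile(X[m][:,2],[1,50,99]))
E
```

```text
time_s: 9.43
position: [519.7, -18.2, 56.1]
orientation: [-0.26, 0.677, 0.628, 0.283]
contact_force: [-0.2, -0.1, -4.4]
finger_gap: 49.8
finger_force: 45.0
time_s: 9.68
position: [520.0, -18.8, 54.4]
orientation: [-0.259, 0.677, 0.628, 0.283]
contact_force: [-0.3, 0.2, -5.8]
finger_gap: 49.4
finger_force: 45.0
scene 126 [524.3 -31.5 129.8]
[  9.64590466  88.38363258 117.97856401]
side 189 [516.  -24.5 130.1]
[  4.08484921  56.05749589 110.78606802]
```

```bash
for i in 1; do python3 -m crank '-0.004 0 0.004 0 0 0;-0.004 0 0.004 0 0 0;-0.004 0 0.004 0 0 0'; python3 -m crank '-0.004 0 0.004 0 0 0;-0.004 0 0.004 0 0 0;-0.004 0 0.004 0 0 0'; python3 -m crank '-0.004 0 0.004 0 0 0;-0.004 0 0.004 0 0 0;-0.004 0 0.004 0 0 0';  done | grep -E "posi|contact"
```

```text
position: [520.1, -18.7, 54.4]
contact_force: [-1.4, -4.2, 5.4]
position: [520.2, -18.7, 54.3]
contact_force: [-2.6, -7.9, 12.7]
position: [520.3, -18.7, 54.2]
contact_force: [-5.2, -11.0, 20.1]
```

```bash
python3 -m crank '0.009 0 -0.009 0 0 0;0.009 0 -0.009 0 0 0;0.009 0 -0.009 0 0 0'; python3 -m crank '0 0 0 0 0 0;0 0 0 0 0 0;0 0 0 0 0 0;0 0 0 0 0 0;0 0 0 0 0 0;0 0 0 0 0 0' 0.7; python3 - <<'E'
from h import *
p=optics.camera("side");cv2.imwrite("pics/stand.png",cv2.resize(p["pixels"][140:290,240:440],None,fx=2,fy=2))
E
```

```text
time_s: 10.78
position: [520.6, -18.8, 54.2]
orientation: [-0.259, 0.677, 0.628, 0.284]
contact_force: [-1.7, -4.3, 6.7]
finger_gap: 50.0
finger_force: 45.0
time_s: 11.28
position: [519.8, -18.3, 53.2]
orientation: [-0.26, 0.677, 0.628, 0.283]
contact_force: [0.0, 0.1, -0.3]
finger_gap: 79.7
finger_force: 0.0
```

View pics/stand.png

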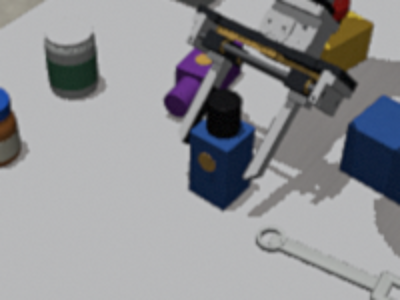

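The pump stands upright and free (crop 222,150). Retreating along the tool axis, then turning vertical.

```bash
python3 -m crank '0 0 -0.1 0 0 0;0 0 -0.25 0 0 0;0 0 -0.4 0 0 0;0 0 -0.55 0 0 0;0 0 -0.65 0 0 0;0 0 -0.75 0 -0.04 0;0 0 -0.75 0 -0.08 0;0 0 -0.75 0 -0.12 0'; python3 -m crank '0 0 0 0 -0.04 0;0 0 0 0 -0.08 0;0 0 0 0 -0.12 0;0 0 0 0 -0.13 0;0 0 0 0 -0.13 0'; cat > m2.py <<'E'
from meas import *
def up(cx,cy,zf=0):
  for n in ("scene","side"):
    p=optics.camera(n);X=cloud(p);B,G,Rr=[p["pixels"][...,i].astype(int) for i in range(3)]
    x,y,z=X[...,0],X[...,1],X[...,2];near=np.hypot(x-cx,y-cy)<50
    q=X[near&(z>zf+124)&(z<zf+137)];rect(q,n+" necktop");c,r=cv2.minEnclosingCircle(q[:,:2].astype(np.float32));print("  circ",np.round(c,1),round(r,1))
    rect(X[near&(z>zf+84)&(z<zf+96)&(B>1.3*Rr)],n+" shoulder")
    rect(X[near&(z>zf+8)&(z<zf+94)&(B>1.3*Rr)],n+" block")
E
python3 - <<'E'
from m2 import *
up(520,0)
go(what="h")
plan([520,0,200],tilt(0))
E
```

```text
time_s: 12.0
position: [510.2, -154.3, 186.7]
orientation: [-0.134, 0.72, 0.664, 0.151]
contact_force: [-0.9, 0.8, -0.8]
finger_gap: 79.8
finger_force: 0.0
time_s: 12.42
position: [508.9, -148.0, 186.3]
orientation: [0.001, 0.732, 0.681, 0.004]
contact_force: [-0.3, -0.9, 0.4]
finger_gap: 80.1
finger_force: 0.0
scene necktop c [522.7 -30.4] size [34.2 34.7] edge deg -66.5 med [522.9 -31.1 129.8] 139
  circ [521.4 -30. ] 18.9
scene shoulder c [527.7 -28.6] size [49.7 43. ] edge deg -24.4 med [538.6 -26.7  90.4] 115
scene block c [528.3 -28.9] size [49.7 44.3] edge deg -24.4 med [545.8 -26.8  70.6] 266
side necktop c [518.8 -28.7] size [32.2 36.3] edge deg -56.0 med [517.9 -27.  129.9] 187
  circ [519.7 -28.6] 18.8
side shoulder c [519.4 -24.8] size [42.9 49.8] edge deg -3.1 med [508.4 -13.2  90. ] 228
side block c [518.9 -24.9] size [43.5 50.5] edge deg -5.0 med [505.1  -7.4  59.4] 892
scene head c [ 550.7 -317.2] size [52.6 49.2] edge deg -27.2 med [ 553.1 -316.5   94.3] 316
  circle [ 549.9 -316.3] 27.0
scene box c [ 549.4 -316.5] size [90.7 91.3] edge deg -13.4 med [ 566.9 -311.7   59.5] 804
side head c [ 555. -309.] size [28.2 45.4] edge deg -69.0 med [ 551.3 -300.3   94.2] 109
  circle [ 547.5 -311.8] 23.0
side box c [ 544.3 -313.9] size [87.9 88.5] edge deg -14.8 med [ 528.9 -295.9   60. ] 527
[ 0.609  -0.0031 -0.0561] [ 0.0013 -0.0018 -0.0027]
```

```bash
python3 - <<'E'
from h import *
plan([520.5,-29.3,150],tilt(0))
E
```

```text
[0.4912 0.0073 0.1432] [ 0.0013 -0.0018 -0.0027]
```

```bash
python3 -m crank '0.16 0.007 0 0 0 0;0.32 0.007 0 0 0 0;0.45 0.007 0 0 0 0;0.491 0.007 0.07 0.001 -0.002 -0.003;0.491 0.007 0.14 0.001 -0.002 -0.003;0.491 0.007 0.14 0.001 -0.002 -0.003;0.491 0.007 0.14 0.001 -0.002 -0.003'; python3 - <<'E'
from h import *
plan([520.5,-29.3,96],tilt(0))
E
```

```text
time_s: 13.2
position: [519.9, -29.6, 150.1]
orientation: [-0.0, 0.731, 0.682, -0.001]
contact_force: [-0.1, -0.3, 0.1]
finger_gap: 79.6
finger_force: 0.0
[0.0017 0.0027 0.2163] [-0.0004  0.0003  0.0001]
```

```bash
python3 -m crank '0.002 0.003 0.08 0 0 0;0.002 0.003 0.15 0 0 0;0.002 0.003 0.216 0 0 0;0.002 0.003 0.216 0 0 0;0.002 0.003 0.216 0 0 0'; python3 -m crank '0 0 0 0 0 0;0 0 0 0 0 0;0 0 0 0 0 0;0 0 0 0 0 0;0 0 0 0 0 0;0 0 0 0 0 0;0 0 0 0 0 0;0 0 0 0 0 0' -1 30;  python3 -m crank '0 0 0 0 0 0;0 0 0 0 0 0;0 0 0 0 0 0;0 0 0 0 0 0' -1 30; python3 -c "
from m2 import *
up(520.5,-29.3)"
```

```text
time_s: 13.62
position: [521.5, -29.5, 97.4]
orientation: [0.001, 0.731, 0.682, -0.0]
contact_force: [-0.2, 0.5, 0.6]
finger_gap: 79.9
finger_force: 0.0
time_s: 14.28
position: [520.9, -28.2, 97.2]
orientation: [0.001, 0.731, 0.683, -0.0]
contact_force: [-0.2, 0.6, 1.0]
finger_gap: 35.6
finger_force: 30.0
time_s: 14.62
position: [520.9, -28.2, 97.2]
orientation: [0.001, 0.731, 0.683, -0.0]
contact_force: [-1.4, -0.1, 2.9]
finger_gap: 35.6
finger_force: 30.0
scene necktop c [524.9 -46.9] size [ 3.6 12.9] edge deg -13.6 med [523.  -46.6 129.1] 8
  circ [525.3 -45.1] 6.4
scene shoulder c [531.5 -43.5] size [65.2 36.4] edge deg -56.3 med [537.5 -47.8  89.8] 109
scene block c [531.7 -43.5] size [65.2 37. ] edge deg -55.8 med [545.8 -40.9  65.3] 356
side necktop c [518.3 -28.2] size [34.7 58.2] edge deg -17.4 med [521.  -22.4 130.5] 245
  circ [520.3 -28.1] 31.1
side shoulder c [519.2 -27.8] size [47.8 49.3] edge deg -4.2 med [510.2 -12.6  90. ] 220
side block c [519.3 -27.2] size [48.2 50.5] edge deg -3.2 med [504.4  -7.6  57.8] 921
```

```bash
python3 -m crank '0 0 -0.03 0 0 0;0 0 -0.1 0 0 0;0 0 -0.2 0 0 0;0 0 -0.3 0 0 0;0 0 -0.4 0 0 0;0 0 -0.5 0 0 0;0 0 -0.6 0 0 0;0 0 -0.66 0 0 0' -1 45; python3 -m crank '0.04 0 0 0 0 0;0.15 0 0 0 0 0;0.27 0 0 0 0 0;0.39 0 0 0 0 0;0.5 0 0 0 0 0;0.58 0 0 0 0 0;0.62 0 0 0 0 0;0.62 0 0 0 0 0'; python3 - <<'E'
from h import *
plan([518,339.4,262],tilt(0,9.4))
print(ctrl.observe()["qpos"])
E
```

```text
time_s: 15.38
position: [522.0, -28.2, 264.3]
orientation: [0.002, 0.731, 0.683, 0.001]
contact_force: [1.5, 0.1, -4.6]
finger_gap: 35.5
finger_force: 44.9
time_s: 16.05
position: [530.8, 129.1, 260.1]
orientation: [-0.0, 0.73, 0.684, -0.001]
contact_force: [0.4, -0.9, -5.5]
finger_gap: 35.4
finger_force: 44.9
[ 0.8362 -0.1053 -0.008 ] [-0.0004  0.0002 -0.0728]
[ 1.11525765e-01  2.07049719e-01  1.46486349e+00 -4.91496290e-04
  1.47083795e+00  1.76190274e-01]
```

```bash
python3 -m crank '0.04 0 0 0 0 0;0.15 -0.02 0 0 0 -0.01;0.27 -0.03 0 0 0 -0.02;0.39 -0.05 0 0 0 -0.035;0.52 -0.07 0 0 0 -0.05;0.64 -0.08 0 0 0 -0.06;0.74 -0.1 0 0 0 -0.073;0.79 -0.105 0 0 0 -0.073'; python3 -m crank '0.02 0 0 0 0 0;0.04 0 0 0 0 0;0.04 0 0 0 0 0;0.04 0 0 0 0 0;0.04 0 0 0 0 0'; cat > m3.py <<'E'
from m2 import *
s=ctrl.observe();print(s["position"].round(1));zf=s["position"][2]-97.2
go(what="s")
up(s["position"][0],s["position"][1],zf)
plan([518,339.4,s["position"][2]],tilt(0,9.4))
E
python3 m3.py
```

```text
time_s: 16.72
position: [518.2, 327.9, 260.8]
orientation: [0.0, 0.647, 0.762, 0.0]
contact_force: [0.5, -0.5, -4.8]
finger_gap: 35.5
finger_force: 44.9
time_s: 17.13
position: [517.4, 333.8, 261.6]
orientation: [0.002, 0.648, 0.761, -0.0]
contact_force: [-0.5, -0.7, -6.1]
finger_gap: 35.3
finger_force: 44.9
[517.4 333.8 261.6]
scene plate c [520.4 339. ] size [191.2 194.7] edge deg -80.3 med [526.3 333.3  20.1] 2342
scene pad c [518.7 338. ] size [74.4 73.1] edge deg -79.6 med [515.6 335.   28.1] 392
  posts [[465.5, 255.3000030517578], [602.9000244140625, 278.29998779296875], [574.5, 413.0], [583.5999755859375, 417.3999938964844]] mean [556.6 341. ]
side plate c [517.4 339.7] size [191.6 189.9] edge deg -80.5 med [523.9 334.7  19.5] 7548
side pad c [516.9 339. ] size [70.6 71. ] edge deg -80.4 med [516.2 340.   27.4] 1780
  posts [[430.20001220703125, 399.79998779296875], [571.5999755859375, 421.0], [456.8999938964844, 261.6000061035156], [439.29998779296875, 395.29998779296875]] mean [474.5 369.4]
scene necktop c [522.5 330.2] size [33.5 56.2] edge deg -2.3 med [520.8 328.2 293.9] 177
  circ [521.1 332. ] 29.7
scene shoulder c [521.1 329.3] size [49.6 46.8] edge deg -79.5 med [532.  316.8 253.5] 152
scene block c [521.7 329.4] size [50.6 46.9] edge deg -79.9 med [538.5 312.4 222.9] 591
side necktop c [515.6 337.2] size [59.9 27.8] edge deg -85.4 med [517.4 339.9 294. ] 629
  circ [516.2 336.1] 31.2
side shoulder c [516.2 333.7] size [51.3 49.1] edge deg -81.2 med [501.1 348.1 253.8] 664
side block c [515.7 333.7] size [51.4 49.9] edge deg -82.3 med [494.3 346.4 226.3] 2482
[0.0187 0.0058 0.0002] [ 0.0005  0.0007 -0.0012]
```

```bash
python3 -m crank '0.03 0.005 0 0 0 0;0.03 0.005 0 0 0 0;0.03 0.005 0 0 0 0;0.03 0.005 0 0 0 0'; python3 m3.py|grep -vE "posts|necktop|circ"
```

```text
time_s: 17.67
position: [517.1, 343.0, 261.4]
orientation: [0.001, 0.648, 0.762, -0.0]
contact_force: [0.6, 0.7, -5.0]
finger_gap: 35.8
finger_force: 44.9
[517.1 343.  261.4]
scene plate c [520.2 339. ] size [191.4 196. ] edge deg -80.2 med [526.3 333.7  20.1] 2346
scene pad c [519.3 338.1] size [71.  74.8] edge deg -82.4 med [515.7 334.   28.1] 395
side plate c [517.6 339.6] size [191.7 190.4] edge deg -80.7 med [522.4 336.4  19.5] 7426
side pad c [517.  339.2] size [71.2 70.5] edge deg -80.1 med [516.4 340.1  27.4] 1781
scene shoulder c [521.1 337.8] size [49. 48.] edge deg -78.7 med [531.5 324.9 253.5] 159
scene block c [521.8 337.8] size [50.4 48.5] edge deg -79.1 med [537.9 321.3 223.5] 585
side shoulder c [515.6 342. ] size [49.7 49.5] edge deg -81.2 med [500.2 356.5 253.5] 694
side block c [515.1 342.2] size [50.7 50. ] edge deg -81.2 med [493.9 354.5 226.6] 2538
[-0.0143  0.0013  0.0003] [ 0.0004  0.0006 -0.0008]
```

```bash
python3 -m crank '-0.005 0 0.05 0 0 0;-0.005 0 0.12 0 0 0;-0.005 0 0.2 0 0 0;-0.005 0 0.28 0 0 0;-0.005 0 0.36 0 0 0;-0.005 0 0.43 0 0 0;-0.005 0 0.48 0 0 0;-0.005 0 0.5 0 0 0'; python3 -m crank '0 0 0 0 0 0;0 0 0 0 0 0;0 0 0 0 0 0'; python3 m3.py|grep -vE "posts|necktop|circ"; python3 - <<'E'
from h import *
p=optics.camera("side");cv2.imwrite("pics/low.png",p["pixels"])
E
```

```text
time_s: 18.53
position: [516.3, 340.7, 134.2]
orientation: [0.0, 0.648, 0.762, -0.002]
contact_force: [-0.6, 0.1, -4.8]
finger_gap: 35.5
finger_force: 44.9
time_s: 18.78
position: [518.4, 341.9, 137.7]
orientation: [0.002, 0.648, 0.762, 0.001]
contact_force: [-0.6, -0.1, -4.8]
finger_gap: 35.1
finger_force: 44.9
[518.4 341.9 137.7]
scene plate c [520.4 337.6] size [192.4 197.7] edge deg -80.6 med [541.9 314.3  20.2] 2004
scene pad c [518.5 339.3] size [73.9 73.6] edge deg -79.8 med [527.  314.7  27.7] 174
side plate c [517.9 339.6] size [192.3 190.6] edge deg -80.5 med [506.9 346.2  19.5] 6222
side pad c [516.8 339.3] size [70.2 69.8] edge deg -80.3 med [496.4 351.6  27.4] 747
scene shoulder c [521.5 335.8] size [49.8 43.8] edge deg -82.4 med [531.2 323.1 130.4] 126
scene block c [521.1 338.9] size [52.6 51.6] edge deg -81.1 med [539.  319.9 100.6] 477
side shoulder c [517.  342.2] size [51.1 47.6] edge deg -79.9 med [504.8 357.5 129.6] 433
side block c [516.7 341.1] size [51.3 50.2] edge deg -81.0 med [495.  354.6 102.2] 1612
[-0.0091 -0.0016 -0.0011] [ 0.0009  0.0004 -0.0008]
```

View pics/low.png

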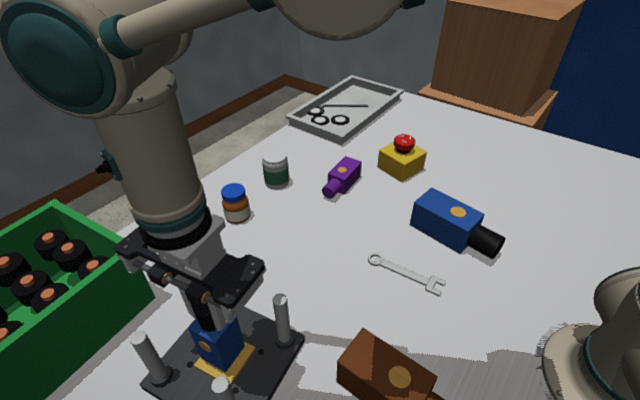

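Pump at (217,345) hangs square over the pad, ~12 mm up and between the posts. Lowering to contact.

```bash
(python3 -m crank '-0.006 0 0.015 0 0 0;-0.006 0 0.03 0 0 0;-0.006 0 0.04 0 0 0;-0.006 0 0.04 0 0 0;-0.006 0 0.04 0 0 0'; python3 -m crank '0 0 0.006 0 0 0;0 0 0.006 0 0 0;0 0 0.006 0 0 0';python3 -m crank '0 0 0.005 0 0 0;0 0 0.005 0 0 0;0 0 0.005 0 0 0') | grep -E "posit|contact"
```

```text
position: [517.6, 339.8, 126.0]
contact_force: [0.2, 0.2, -6.2]
position: [518.0, 340.1, 125.2]
contact_force: [0.1, -0.6, -3.2]
position: [518.0, 340.1, 125.1]
contact_force: [-2.6, -0.4, 5.9]
```

```bash
python3 -m crank '0 0 -0.003 0 0 0;0 0 -0.003 0 0 0' ; python3 -m crank '0 0 0 0 0 0;0 0 0 0 0 0;0 0 0 0 0 0;0 0 0 0 0 0;0 0 0 0 0 0;0 0 0 0 0 0' 0.3; python3 -m crank '0 0 -0.1 0 0 0;0 0 -0.25 0 0 0;0 0 -0.4 0 0 0;0 0 -0.5 0 0 0;-0.16 0 -0.5 0 0 0;-0.32 0 -0.5 0 0 0;-0.5 0 -0.5 0 0 0;-0.65 0 -0.5 0 0 0' 0.7; python3 - <<'E'
from m2 import *
go(what="sh"); up(518,340,28)
p=optics.camera("side");cv2.imwrite("pics/placed.png",cv2.resize(p["pixels"][270:400,110:330],None,fx=2.5,fy=2.5))
plan([547.5,-315,200],tilt(0,0)); print(ctrl.observe()["qpos"])
E
```

```text
time_s: 20.12
position: [518.0, 340.1, 125.2]
orientation: [0.001, 0.648, 0.762, 0.0]
contact_force: [-1.7, -1.3, 3.8]
finger_gap: 35.2
finger_force: 45.0
time_s: 20.62
position: [517.9, 340.0, 124.3]
orientation: [0.001, 0.648, 0.762, -0.0]
contact_force: [-0.4, 0.2, 0.8]
finger_gap: 61.3
finger_force: 0.0
time_s: 21.28
position: [543.8, 178.4, 250.1]
orientation: [0.002, 0.647, 0.762, 0.0]
contact_force: [0.3, 0.0, -0.5]
finger_gap: 80.0
finger_force: 0.0
scene head c [ 550.4 -316.6] size [50.7 50.3] edge deg -18.0 med [ 553.1 -316.6   94.3] 314
  circle [ 550.4 -316.9] 26.3
scene box c [ 549.2 -316.4] size [90.1 92.8] edge deg -13.9 med [ 567.3 -312.5   59.7] 802
scene plate c [520.2 338.9] size [192.4 194.6] edge deg -80.1 med [545.4 311.7  20.1] 1916
scene pad c [520.7 337.1] size [68.9 72.1] edge deg -82.8 med [531.5 310.2  28. ] 120
  posts [[465.3999938964844, 255.39999389648438], [579.0, 415.29998779296875], [528.5999755859375, 328.6000061035156], [602.7999877929688, 278.20001220703125]] mean [544.  319.4]
side head c [ 543.5 -312.4] size [44.  49.2] edge deg -11.8 med [ 542
[... 530 characters left out ...]
[33.3 36.1] edge deg -70.5 med [520.8 337.3 158.1] 119
  circ [520.3 339.8] 20.1
scene shoulder c [519.8 337.1] size [51.5 50.7] edge deg -81.1 med [532.2 323.5 117.9] 152
scene block c [520.1 336.3] size [52.3 54.3] edge deg -80.4 med [537.1 318.3  93.5] 474
side necktop c [516.  339.1] size [35.1 35. ] edge deg -56.0 med [514.7 339.8 157.2] 484
  circ [516.3 338.8] 18.1
side shoulder c [516.1 339.2] size [50.1 49.8] edge deg -81.5 med [502.1 350.7 117.3] 593
side block c [515.8 339.2] size [50.8 50. ] edge deg -81.5 med [495.2 350.3  96.2] 1690
[-1.9569 -0.3025  0.2007] [0.0005 0.0002 0.0512]
[ 1.98935447e-01  2.50764032e-01  1.43090549e+00 -9.44476834e-04
  1.45850421e+00  3.83296498e-02]
```

View pics/placed.png

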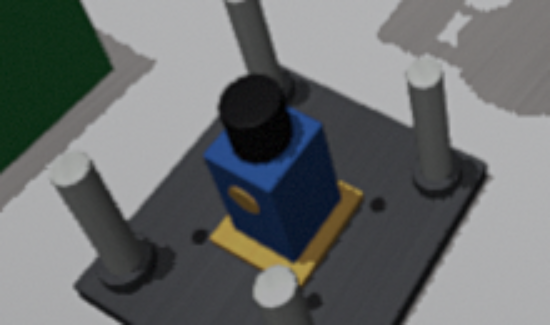

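Pump sits upright and square on the brass pad (crop 265,165). Going to the stop for the twist.

```bash
python3 -m crank '-0.16 -0.02 0 0 0 0.01;-0.33 -0.05 0 0 0 0.02;-0.5 -0.08 0 0 0 0.03;-0.66 -0.1 0 0 0 0.051;-0.83 -0.13 0 0 0 0.051;-1 -0.15 0 0 0 0.051;-1 -0.15 0 0 0 0.051;-1 -0.15 0 0 0 0.051' 0.7; python3 -m crank '-0.16 0 0 0 0 0;-0.33 0 0 0 0 0;-0.5 0 0 0 0 0;-0.66 0 0 0 0 0;-0.83 0 0 0 0 0;-0.95 0 0 0 0 0;-0.95 0 0.1 0 0 0;-0.95 0 0.2 0 0 0'; python3 - <<'E'
from h import *
plan([547.5,-315,130],tilt(0,0)); print(ctrl.observe()["qpos"])
E
```

```text
time_s: 22.2
position: [547.5, -73.7, 249.9]
orientation: [0.001, 0.707, 0.707, 0.0]
contact_force: [-0.0, -0.1, 0.0]
finger_gap: 80.1
finger_force: 0.0
time_s: 22.87
position: [549.9, -310.4, 201.0]
orientation: [0.003, 0.706, 0.708, 0.001]
contact_force: [0.4, 0.6, 0.3]
finger_gap: 79.8
finger_force: 0.0
[-0.0176 -0.0111  0.2841] [0.0017 0.0008 0.0006]
[-6.24684734e-01  3.59847296e-01  1.39091841e+00  1.08804765e-03
  1.38482315e+00 -6.26626713e-01]
```

```bash
python3 -m crank '-0.018 -0.011 0.12 0 0 0;-0.018 -0.011 0.25 0 0 0;-0.018 -0.011 0.284 0 0 0;-0.018 -0.011 0.284 0 0 0;-0.018 -0.011 0.284 0 0 0'; python3 - <<'E'
from h import *
plan([547.5,-315,68],tilt(0,0))
E
```

```text
time_s: 23.28
position: [546.1, -313.7, 130.3]
orientation: [0.001, 0.706, 0.708, 0.0]
contact_force: [0.7, -0.1, -0.1]
finger_gap: 79.9
finger_force: 0.0
[-0.0048  0.0048  0.2491] [0.0007 0.0004 0.0011]
```

```bash
(python3 -m crank '-0.005 0.005 0.08 0 0 0;-0.005 0.005 0.16 0 0 0;-0.005 0.005 0.21 0 0 0;-0.005 0.005 0.25 0 0 0;-0.005 0.005 0.25 0 0 0;-0.005 0.005 0.25 0 0 0'; python3 -m crank '0 0 0 0 0 0;0 0 0 0 0 0;0 0 0 0 0 0;0 0 0 0 0 0;0 0 0 0 0 0;0 0 0 0 0 0' -1 20;python3 -m crank '0 0 0 0 0 0.03;0 0 0 0 0 0.06;0 0 0 0 0 0.09;0 0 0 0 0 0.12;0 0 0 0 0 0.15;0 0 0 0 0 0.18;0 0 0 0 0 0.21;0 0 0 0 0 0.21'; python3 -m crank '0 0 0 0 0 0.03;0 0 0 0 0 0.06;0 0 0 0 0 0.09;0 0 0 0 0 0.12;0 0 0 0 0 0.15;0 0 0 0 0 0.18;0 0 0 0 0 0.18') ; python3 -c "
from h import *
s=ctrl.observe();print(s['torque'],s['qpos']);plan([547,-315,68],tilt(0,0))"
```

```text
time_s: 23.78
position: [547.1, -316.7, 68.4]
orientation: [0.002, 0.706, 0.708, 0.0]
contact_force: [-0.1, 0.1, -0.1]
finger_gap: 79.7
finger_force: 0.0
time_s: 24.28
position: [546.1, -316.8, 67.7]
orientation: [0.001, 0.707, 0.708, -0.0]
contact_force: [-0.5, 0.7, 2.9]
finger_gap: 53.0
finger_force: 20.0
time_s: 24.95
position: [546.5, -317.0, 67.8]
orientation: [0.002, 0.898, 0.44, 0.001]
contact_force: [-0.2, 0.2, 3.4]
finger_gap: 53.3
finger_force: 20.0
time_s: 25.53
position: [546.6, -317.2, 68.4]
orientation: [0.002, 0.985, 0.172, 0.001]
contact_force: [-1.8, 0.8, 5.2]
finger_gap: 53.0
finger_force: 20.0
[-0.02150641  0.2155484   0.0121868 ] [-6.35408073e-01  4.56368581e-01  1.58092194e+00 -8.70783703e-04
  1.09974065e+00  5.89106278e-01]
[ 0.0045 -0.0079  0.0015] [ 1.500e-03  3.000e-04 -3.896e-01]
```

Turned 1.22 rad. Releasing and backing off straight up.

```bash
(python3 -m crank '0 0 0 0 0 0;0 0 0 0 0 0;0 0 0 0 0 0;0 0 0 0 0 0;0 0 0 0 0 0;0 0 0 0 0 0' 0.7; python3 -m crank '0 0 -0.1 0 0 0;0 0 -0.25 0 0 0;0 0 -0.4 0 0 0;0 0 -0.5 0 0 0;0 0 -0.6 0 0 0;0 0 -0.6 0 0 0;0 0 -0.6 0 0 0'); python3 - <<'E'
from m2 import *
go(what="h"); up(518,340,28); s=ctrl.observe(); print(s["position"],s["contact_force"])
E
```

```text
time_s: 26.03
position: [545.9, -316.4, 66.8]
orientation: [0.001, 0.985, 0.173, 0.0]
contact_force: [-0.3, 0.4, 0.2]
finger_gap: 79.9
finger_force: 0.0
time_s: 26.62
position: [546.4, -316.7, 218.4]
orientation: [0.002, 0.985, 0.173, 0.002]
contact_force: [0.6, -0.7, -0.8]
finger_gap: 79.8
finger_force: 0.0
scene head c [ 563.2 -310.1] size [68.8 70.5] edge deg -5.1 med [ 556.  -316.   101.2] 358
  circle [ 566.7 -316.3] 42.2
scene box c [ 550.7 -316.7] size [90.  90.8] edge deg -13.7 med [ 567.8 -311.5   59.5] 795
side head c [ 540.6 -304.4] size [58.1 58. ] edge deg -22.6 med [ 539.7 -300.8  101. ] 257
  circle [ 543.2 -306.8] 33.8
side box c [ 546.1 -313.8] size [87.4 92. ] edge deg -12.0 med [ 530.3 -295.5   60. ] 538
scene necktop c [520.3 338. ] size [33.9 38.1] edge deg -55.3 med [521.6 337.7 157.9] 120
  circ [519.2 337.6] 19.3
scene shoulder c [520.  337.2] size [50.8 50.1] edge deg -82.4 med [533.8 324.3 118.2] 151
scene block c [520.4 337.4] size [52.  52.8] edge deg -81.7 med [537.3 318.2  94.3] 471
side necktop c [515.7 338.5] size [35.5 34.5] edge deg -0.1 med [514.6 339.9 157.3] 488
  circ [516.2 338.7] 18.2
side shoulder c [516.1 338.9] size [51.  50.3] edge deg -82.2 med [502.1 351.  117.2] 595
side block c [516.2 338.9] size [51.2 50.4] edge deg -81.8 med [495.1 350.4  95.7] 1684
[ 544.87932688 -315.63177915  214.93851171] [ 0.90516088  0.60283792 -0.53954596]
```

```bash
python3 -c "
from plant import ctrl
print(ctrl.sign_off())"
```

```text
the job is handed in; nothing more can be done
None
```

The job is handed in, at about 27 s on the clock: the stop was latched, the pump was stood up on the bench and then set square on the pad, and the mushroom was twisted back up. My last camera check showed the mushroom top at 101 mm and the pump upright within about 2 mm of the pad centre; the hand-in call returned no verdict.

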